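# Draw out the stalled disc tray

## Robot

A 6-joint arm with a two-finger parallel gripper is mounted at the origin on the work surface. World frame = base frame: x ahead of the robot, y to its left, z up, the work surface at z = 0. Lengths are in m, angles in rad, forces in N, time in s.
With the tool pointing down it reaches from about 0.325 to 0.775 m from the base axis. Payload 5.5 kg.
Tool frame: the origin (TCP) lies midway between the tips of the shut fingers; the grasp point (between the pads) lies 19 mm behind it; z points along the fingers, y is the direction in which the jaws open and shut (so a half turn about z gives the same grasp; the last joint's range is limited). The gripper opens to 88 mm and grips with 3 to 60 N. Pads are 20 mm wide; open, the fingers measure 115 mm over their backs; the gripper's body (75 mm by 178 mm) begins 61 mm behind the grasp point.
Start: joints at [1.098, 0.091, 1.231, -0, 1.82, -0.057], TCP at [0.242, 0.549, 0.223] pointing down, gripper open.
Joint ranges: [-2.87, 2.87], [-0.86, 2.18], [0.17, 2.46], [-1.51, 4.65], [0.06, 2.69], [-2.65, 2.65]. Speed limits (rad/s): [2.57, 2.57, 3.01, 3.14, 3.14, 3.14].

## Interface

Orientations are given as a rotation vector (axis times angle).
In Python, from bench import manip gives the robot as it stands. The module is installed in compiled form; this text tells all that it offers.
- The arm moves only by the tool apply_moves, never from a script. Its argument "moves" is a list of rows, each an object of numbers: "dx", "dy", "dz": the shift along the tool's x, y, z in m; "rx", "ry", "rz": the turn, a rotation vector about the tool's x, y, z in degrees. A call has exactly 8 rows; each row is the pose to reach, as a shift and turn from the pose commanded when the call began, along the tool's axes at that moment; what a row does not reach only later rows make up. A row lasts 1/12 s, in which the tool goes at most 41.7 mm and 7.16 degrees, less where a joint would pass 70% of its speed; a pose out of reach is approached as far as the arm can. A call with a gripper value outside its range is refused whole. "fingers" is the gripper's target within -1 to 1 (shut at 1, half-way at 0, fully open at -1), set as the call begins (left out, the last holds). The fingers move at their own pace and stop on an object; the grip force is fixed at half the most. Time passes only in rows, so rows that repeat a pose let the fingers close, or fill a call up. It gives the time, the measured TCP pose, the force and the opening at its end, in the units of the state.
- manip.sense(): the state, without advancing time (a new reading comes with each control period).
- manip.camera(name): name is "scene" or "top" or "wrist"; returns a dict with "img" (384x512x3 uint8, red, green, blue), "fx", "fy", "cx", "cy" (pixels), "world_to_cam" (4x4, takes a point from world to camera coordinates). Camera axes: x right, y up, looking along -z (the intrinsics and any distortion apply to the point x, -y, -z); pixel columns grow to the right and rows downward; lengths in m; the calibration is good to about 2 mm. A picture is of the moment at which its call begins. There is no depth.
- manip.close_job(): hands the job in, once; it reports no verdict.
The state is a dict: "time_s": time; "joints": joint angles; "joint_vel": joint speeds; "effort": joint torques, N m; "position": TCP position; "ee_rot": TCP orientation; "force": force on the tool from outside, world axes, zero at the start; "moment": the same for the moment, N m; "finger_gap": finger opening in m.
Only numpy, scipy, OpenCV 4.12 (cv2) and the standard library are available. Lean on these libraries where they do the work, as an engineer would, in place of code of your own. Each camera call takes 0.05 s, during which the arm holds its last target.

## Task

The tray of the optical drive has stopped part-way out and a finned round heatsink stands in its path. Push the heatsink aside along the desk, clear of the tray's path, then hook a fingertip behind the lip at the tray's front and draw the tray out as far as it goes, so that the disc in it can be taken. Pinch and lift nothing, keep your fingers off the disc, do not let the tray bump the heatsink, and leave everything else on the desk where it lies.

Things in the scene. Friction and masses are not known exactly. Their poses are not given: they have to be found in the camera images.
- drive: Optical drive (steel case, black front) 146 mm wide, 172 deep, its top 54 mm above the desk, fixed on a 12 mm plywood deck 212 mm wide; at the deck's corners rods with long nuts stand 57 mm above the desk. Origin: middle of the drive's front face, at desk height. x points into the drive (the tray slides out along -x), y to the left looking into it, z up. It does not move.
- tray (a joint): How far the tray is out, in m: 0 shut, 0.150 fully out against its stop. It starts stalled between 0.050 and 0.075. It slides with a drag of about 2 N and stays where it is left. The front of the tray's plate is not to be pressed or pinched.
- tray_lip (a point): Middle of the top edge of the tray's upright black front plate: 136 mm wide along the drive's y, 6 mm thick (point at mid-thickness), top 49 mm above the desk; moves with the tray. Behind it the tray's flat lies 10 mm lower, so it forms a lip to hook. The open gap from lip to drive front is the joint value less 6 mm. The disc comes within 9 mm of the lip's middle; near its two ends is free flat.
- disc_center (a point): Centre of the bright disc's upper face, 37.5 mm above the desk, 76.5 mm behind the tray_lip point (towards the drive). The disc, 120 mm across and 1.5 mm thick, lies in the tray's round recess, 1.5 mm below the flat of the tray, and travels with it. It is not to be touched.
- heatsink_center (a point): Centre of the loose heatsink, half-way up: a round aluminium heatsink with radial fins and a copper core, 64 mm across, 38 mm high, about 0.2 kg, standing on the desk in front of the tray. Centre 19 mm above the desk.
- heatsink: The same heatsink; origin at the centre of its underside, z up.
- hard_drive: Bystander: bare hard drive, 147 x 102 x 25 mm, lying flat on the desk on one side of the optical drive. Origin: centre of its underside, x along its length.
- screw_jar: Bystander: glass jar with black cap, 54 mm across, 60 mm high, standing on the other side of the optical drive. Origin: centre of its underside.
- screwdriver: Bystander: screwdriver 190 mm long lying on the desk well to one side of the tray's path, roughly along the drive's x axis. Origin: about mid-length, on the desk.
- ssd: Bystander: flat black solid-state drive, 100 x 70 x 7 mm, lying well to the other side of the tray's path. Origin: centre of its underside, x along its length. Beside the path the desk is free for the heatsink out to about 180 mm from the drive's centre line.

How it is judged:
On the way, in this order (a step that is already met when the one before it is completed fails the run):
1. the heatsink stands clear of the tray's path ((y of heatsink_center in the frame of drive above 0.101 m or y of heatsink_center in the frame of drive below -0.101 m or x of heatsink_center in the frame of drive below -0.184 m) and angle between heatsink's own z axis and vertical below 0.1 rad), for 0.2 s.
2. the tray is drawn fully out (value of joint tray above 0.142 m), for 0.2 s.
At the end, for the whole second after the job is handed in: The tray is at least 142 mm out of its 150 mm travel and at rest; the heatsink stands upright and still on the desk, its centre more than 101 mm to either side of the drive's centre line (or more than 184 mm in front of the drive's face), so clear of the tray; everything else is where it was (all of step 1 and value of joint tray above 0.142 m and velocity of joint tray below 0.005 m/s and height (world z) of heatsink below 0.005 m and linear speed of heatsink below 0.01 m/s); the robot touches nothing.
It fails at once if the heatsink is lifted off the desk or tipped over (height (world z) of heatsink above 0.012 m or angle between heatsink's own z axis and vertical above 0.4 rad).
It fails at once if the tray bumps the heatsink (contact force between tray_c0 and heatsink above 0.5 N).
It fails at once if the fingers press the front of the tray (pinched, or pushed in) (contact force between the fingers and tray_c0 above 2 N).
It fails at once if the fingers touch the disc (contact force between the fingers and tray_c1 above 0.5 N).
It fails at once if the hard drive, jar, screwdriver or solid-state drive is disturbed (moved over 20 mm) (distance of any of hard_drive, screw_jar, screwdriver, ssd from where it was at the start of the episode above 0.02 m).
It also fails if it takes over 51 s, if anything falls off the work surface, if the arm or the gripper's body presses on something with over 40 N, if the wrist force passes 120 N, or if a joint passes its speed limit or range.

## Working session

There is one attempt and no reset: what is moved stays moved. The work goes in short steps, Python scripts to look and compute and a tool call to move; the robot and the scene stay as the last step left them, time stands still between calls to the robot, and variables do not carry over. Pictures are saved under pics/ and viewed, and the job is handed in when it is done.

Besides the shell and the picture viewer there is one more tool, called after "Request:" by a JSON object that holds its "name" and its "arguments". apply_moves: Moves the arm, as the interface text tells. Its arguments: {"type":"object","properties":{"moves":{"type":"array"},"fingers":{"type":"number"}},"required":["moves"]}

```bash
mkdir -p pics; ls
python3 - <<'E'
from bench import manip
import cv2,pickle
s=manip.sense(); print(s)
d={}
for n in ("scene","top","wrist"):
    c=manip.camera(n); d[n]=c
    cv2.imwrite(f"pics/a_{n}.png",c["img"][:,:,::-1])
    print(n,{k:(v.tolist() if hasattr(v,'tolist') else v) for k,v in c.items() if k!="img"})
pickle.dump(d,open("a.pkl","wb"))
E
```

```text
pics
{'time_s': 0.0, 'joints': array([ 1.09831963e+00,  9.18664578e-02,  1.23186178e+00, -1.44248093e-06,
        1.81977134e+00, -5.67156556e-02]), 'joint_vel': array([-0.00020192,  0.00051489, -0.00230619,  0.00158694, -0.00012445,
       -0.00221096]), 'effort': array([-1.98720649e-03, -4.46449721e+01, -4.06449187e+01,  6.95303245e-02,
        2.93250033e-02, -1.90222586e-04]), 'position': array([0.24221394, 0.54862942, 0.22151593]), 'ee_rot': array([-6.48279991e-01, -3.07346781e+00,  2.89126563e-03]), 'force': array([ 0.84876646, -0.45025982, -0.91570111]), 'moment': array([-0.01061245, -0.00389355, -0.04400464]), 'finger_gap': 0.08769541747207764}
scene {'fx': 434.38458309621853, 'fy': 434.38458309621853, 'cx': 258.2117477492301, 'cy': 188.15130967625754, 'world_to_cam': [[-0.0054173184589137715, 0.9998782010412688, 0.014636794156873776, -0.019831063064568354], [-0.8303781122602545, -0.0126534869647014, 0.5570566218498173, 0.4813711278824167], [0.5571739794173907, -0.009136320381319602, 0.8303455210393313, -1.444254435159297], [0.0, 0.0, 0.0, 1.0]]}
top {'fx': 401.6435096110943, 'fy': 401.6435096110943, 'cx': 257.6177375656666, 'cy': 195.32990893607942, 'world_to_cam': [[0.010653519372417968, -0.9999285504978862, -0.0054218469341763475, 0.02723295148136607], [0.996714744673226, 0.010183605784278132, 0.08034931190879273, -0.6228255063733161], [-0.08028835703866131, -0.0062600377336356665, 0.9967520211424735, -1.075674644423291], [0.0, 0.0, 0.0, 1.0]]}
wrist {'fx': 290.4945055109666, 'fy': 290.4945055109666, 'cx': 252.85456739501257, 'cy': 189.00703458040292, 'world_to_cam': [[0.4040875987063765, 0.9147171259654119, -0.002406665180657099, -0.5979863630021807], [-0.8742613648865298, 0.3854392561500319, -0.2951332676694597, 0.03464665359186672], [-0.269035831142354, 0.12136374781658434, 0.9554530664964429, -0.39391308056125657], [0.0, 0.0, 0.0, 1.0]]}
```

View pics/a_top.png

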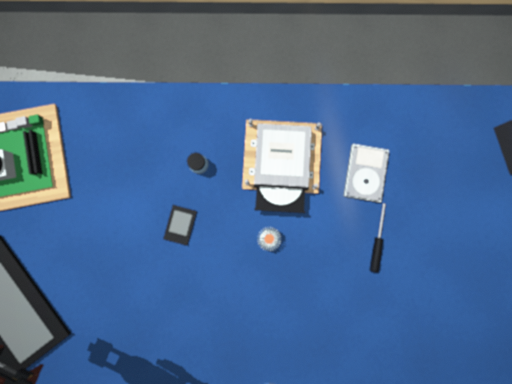

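View pics/a_scene.png

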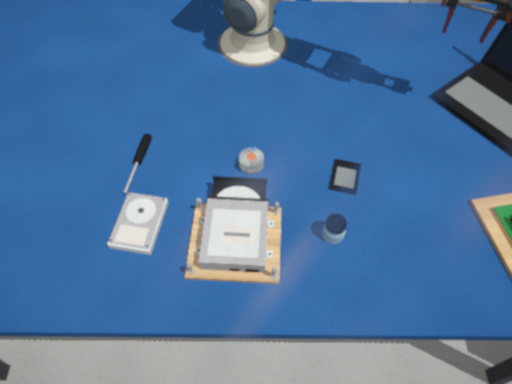

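The top view shows the drive (~283,155) facing the robot, the lip at about row 212, the heatsink at (269,239), the SSD to the left at (180,225) and the screwdriver to the right at (378,240). I'll enlarge it to get accurate pixels.

Run:
```python
import cv2,pickle
d=pickle.load(open("a.pkl","rb"))
i=d["top"]["img"][:,:,::-1]
cv2.imwrite("pics/b_top.png",cv2.resize(i[110:260,225:345],None,fx=4.9,fy=4,interpolation=cv2.INTER_CUBIC) if 0 else cv2.resize(i[110:260,225:345],None,fx=4,fy=4,interpolation=cv2.INTER_CUBIC))
i=d["scene"]["img"][:,:,::-1]
cv2.imwrite("pics/b_scene.png",cv2.resize(i[140:290,175:295],None,fx=4,fy=4,interpolation=cv2.INTER_CUBIC))
```

```text
(no output)
```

View pics/b_top.png

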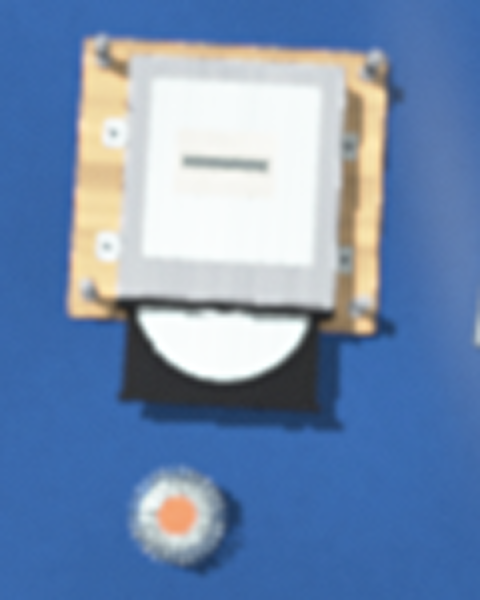

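View pics/b_scene.png

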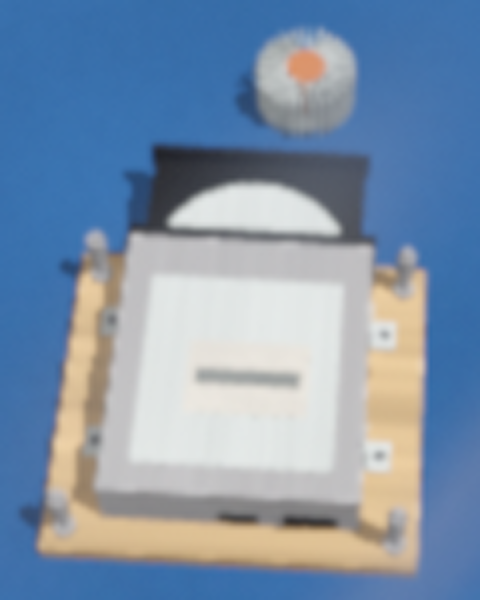

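View pics/a_wrist.png

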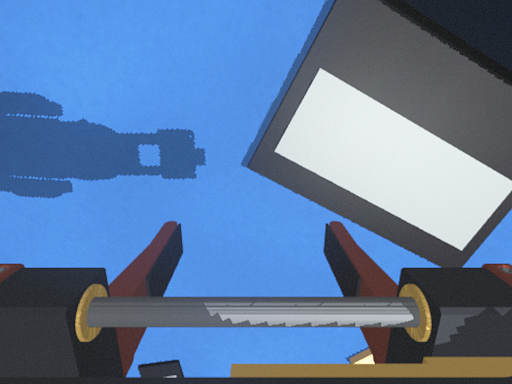

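```bash
cat > h.py <<'E'
import numpy as np
def ray(c,u,v,z):
    T=np.array(c["world_to_cam"]);R=T[:3,:3];o=-R.T@T[:3,3]
    d=R.T@np.array([(u-c["cx"])/c["fx"],-(v-c["cy"])/c["fy"],-1.])
    return o+d*(z-o[2])/d[2]
def proj(c,p):
    T=np.array(c["world_to_cam"]);q=T[:3,:3]@np.asarray(p)+T[:3,3]
    return c["cx"]+c["fx"]*q[0]/-q[2], c["cy"]-c["fy"]*q[1]/-q[2]
E
python3 - <<'E'
import pickle,cv2
from h import *
d=pickle.load(open("a.pkl","rb"))
def P(n,x,y,z):
    ox,oy={"top":(225,110),"scene":(175,140)}[n]
    return ray(d[n],(x+.5)/4-.5+ox,(y+.5)/4-.5+oy,z).round(4)
for nm,n,x,y,z in [("lipL","top",122,401,.049),("lipR","top",318,411,.049),("lipL","scene",369,157,.049),("lipR","scene",155,147,.049),
 ("drvFL","top",118,299,.054),("drvFR","top",334,309,.054),("drvBL","top",135,57,.054),("drvBR","top",345,68,.054),
 ("drvFL","scene",374,240,.054),("drvFR","scene",130,232,.054),("drvBL","scene",357,500,.054),("drvBR","scene",97,488,.054),
 ("hs","top",177,515,.038),("hs","scene",307,65,.038)]: print(nm,n,P(n,x,y,z))
for n in("top","scene"):
    im=cv2.cvtColor(d[n]["img"],cv2.COLOR_RGB2HSV)
    m=cv2.inRange(im,(3,90,150),(14,220,255)); 
    k,l,s,ce=cv2.connectedComponentsWithStats(m)
    for i in range(1,k):
        if s[i,4]>8: print(n,ce[i],s[i,4],ray(d[n],*ce[i],.038).round(4))
c=d["top"]
for nm,u,v,z in [("ssdR",197,208,.007),("ssdBR",189,245,.007),("ssdFL",172,205,.007),("jar",197,161,.06),("sdtip",383,205,.005),("sdend",376,272,.015),("hdL",345,198,.025)]: print(nm,ray(c,u,v,z).round(3))
E
```

```text
lipL top [0.5815 0.0398 0.049 ]
lipR top [ 0.5762 -0.0911  0.049 ]
lipL scene [0.5842 0.0438 0.049 ]
lipR scene [ 0.5787 -0.0893  0.049 ]
drvFL top [0.6495 0.0432 0.054 ]
drvFR top [ 0.6442 -0.1011  0.054 ]
drvBL top [0.8143 0.0336 0.054 ]
drvBR top [ 0.808  -0.1085  0.054 ]
drvFL scene [0.6483 0.0463 0.054 ]
drvFR scene [ 0.6447 -0.0997  0.054 ]
drvBL scene [0.8158 0.0358 0.054 ]
drvBR scene [ 0.8104 -0.1059  0.054 ]
hs top [0.5058 0.0022 0.038 ]
hs scene [0.5038 0.0042 0.038 ]
top [268.86206897 238.5       ] 58 [0.5055 0.0022 0.038 ]
scene [250.95555556 156.04444444] 45 [0.5044 0.0031 0.038 ]
ssdR [0.587 0.202 0.007]
ssdBR [0.484 0.222 0.007]
ssdFL [0.595 0.272 0.007]
jar [0.71  0.197 0.06 ]
sdtip [ 0.601 -0.315  0.005]
sdend [ 0.417 -0.29   0.015]
hdL [ 0.618 -0.205  0.025]
```

Request:
{"name": "apply_moves", "arguments": {"fingers": 0.1, "moves": [{"dx": -0.02,"dy": -0.019,"rz": 3},{"dx": -0.045,"dy": -0.042,"rz": 6},{"dx": -0.07,"dy": -0.065,"rz": 10},{"dx": -0.095,"dy": -0.089,"rz": 14},{"dx": -0.12,"dy": -0.112,"rz": 18},{"dx": -0.145,"dy": -0.136,"rz": 22},{"dx": -0.17,"dy": -0.159,"rz": 26},{"dx": -0.19,"dy": -0.178,"rz": 30}]}}

```text
invalid input
```

```bash
cat > to.py <<'E'
import sys,numpy as np
from bench import manip
from scipy.spatial.transform import Rotation as Ro
s=manip.sense();R=Ro.from_rotvec(s["ee_rot"])
def tgt(p,yaw):  # tool y at angle yaw (deg) in world, z down
    a=np.radians(yaw);y=np.array([np.cos(a),np.sin(a),0]);z=np.array([0,0,-1.]);x=np.cross(y,z)
    T=Ro.from_matrix(np.c_[x,y,z])
    print("t",round(s["time_s"],2),"pos",s["position"].round(4),"F",s["force"].round(2),"gap",round(s["finger_gap"],4))
    print("d",R.inv().apply(np.array(p)-s["position"]).round(4),"rot",np.degrees((R.inv()*T).as_rotvec()).round(2))
if len(sys.argv)>4: tgt([float(v) for v in sys.argv[1:4]],float(sys.argv[4]))
E
python3 to.py 0.505 -0.075 0.15 -2.5
```

```text
t 0.15 pos [0.2422 0.5487 0.2218] F [-1.19 -0.82  0.79] gap 0.0881
d [-0.4923 -0.4643  0.0724] rot [-8.000e-02  5.000e-02  6.868e+01]
```

Request:
{"name": "apply_moves", "arguments": {"fingers": 0.1, "moves": [{"dx": -0.02,"dy": -0.019,"dz": 0,"rx": 0,"ry": 0,"rz": 3},{"dx": -0.045,"dy": -0.042,"dz": 0,"rx": 0,"ry": 0,"rz": 6},{"dx": -0.07,"dy": -0.065,"dz": 0,"rx": 0,"ry": 0,"rz": 10},{"dx": -0.095,"dy": -0.089,"dz": 0,"rx": 0,"ry": 0,"rz": 14},{"dx": -0.12,"dy": -0.112,"dz": 0,"rx": 0,"ry": 0,"rz": 18},{"dx": -0.145,"dy": -0.136,"dz": 0,"rx": 0,"ry": 0,"rz": 22},{"dx": -0.17,"dy": -0.159,"dz": 0,"rx": 0,"ry": 0,"rz": 26},{"dx": -0.19,"dy": -0.178,"dz": 0,"rx": 0,"ry": 0,"rz": 30}]}}

```text
time_s: 0.82
position: [0.3447, 0.3072, 0.2225]
ee_rot: [1.427, 2.798, -0.0]
force: [1.5, 0.8, 1.4]
finger_gap: 0.0403
```

```bash
python3 to.py 0.505 -0.075 0.15 -2.5
```

```text
t 0.82 pos [0.3447 0.3072 0.2225] F [1.46 0.78 1.44] gap 0.0403
d [-0.4035 -0.0946  0.0727] rot [0.000e+00 3.000e-02 3.845e+01]
```

Request:
{"name": "apply_moves", "arguments": {"moves": [{"dx": -0.03,"dy": -0.007,"dz": 0,"rx": 0,"ry": 0,"rz": 4},{"dx": -0.06,"dy": -0.014,"dz": 0,"rx": 0,"ry": 0,"rz": 9},{"dx": -0.095,"dy": -0.022,"dz": 0,"rx": 0,"ry": 0,"rz": 14},{"dx": -0.13,"dy": -0.03,"dz": 0,"rx": 0,"ry": 0,"rz": 20},{"dx": -0.165,"dy": -0.039,"dz": 0,"rx": 0,"ry": 0,"rz": 26},{"dx": -0.2,"dy": -0.047,"dz": 0,"rx": 0,"ry": 0,"rz": 32},{"dx": -0.235,"dy": -0.055,"dz": 0,"rx": 0,"ry": 0,"rz": 36},{"dx": -0.27,"dy": -0.063,"dz": 0,"rx": 0,"ry": 0,"rz": 38.5}]}}

```text
time_s: 1.48
position: [0.453, 0.0524, 0.2225]
ee_rot: [2.27, 2.172, 0.0]
force: [0.3, 0.8, 0.0]
finger_gap: 0.0398
```

```bash
python3 to.py 0.505 -0.075 0.08 -2.5
```

```text
t 1.48 pos [0.453  0.0524 0.2225] F [0.28 0.84 0.05] gap 0.0398
d [-0.125   0.0575  0.1425] rot [ 0.01 -0.   -0.04]
```

Request:
{"name": "apply_moves", "arguments": {"moves": [{"dx": -0.02,"dy": 0.01,"dz": 0,"rx": 0,"ry": 0,"rz": 0},{"dx": -0.05,"dy": 0.02,"dz": 0,"rx": 0,"ry": 0,"rz": 0},{"dx": -0.08,"dy": 0.035,"dz": 0.01,"rx": 0,"ry": 0,"rz": 0},{"dx": -0.105,"dy": 0.048,"dz": 0.03,"rx": 0,"ry": 0,"rz": 0},{"dx": -0.12,"dy": 0.055,"dz": 0.06,"rx": 0,"ry": 0,"rz": 0},{"dx": -0.125,"dy": 0.0575,"dz": 0.09,"rx": 0,"ry": 0,"rz": 0},{"dx": -0.125,"dy": 0.0575,"dz": 0.12,"rx": 0,"ry": 0,"rz": 0},{"dx": -0.125,"dy": 0.0575,"dz": 0.1425,"rx": 0,"ry": 0,"rz": 0}]}}

```text
time_s: 2.15
position: [0.504, -0.0736, 0.0768]
ee_rot: [-2.266, -2.172, 0.003]
force: [-0.1, 0.7, -0.4]
finger_gap: 0.0394
```

```bash
python3 - <<'E'
from bench import manip
import cv2,pickle
d={n:manip.camera(n) for n in("top","wrist")}
pickle.dump(d,open("c.pkl","wb"))
cv2.imwrite("pics/c_top.png",cv2.resize(d["top"]["img"][110:290,150:400,::-1],None,fx=3,fy=3,interpolation=cv2.INTER_CUBIC))
cv2.imwrite("pics/c_wrist.png",d["wrist"]["img"][:,:,::-1])
E
python3 to.py 0.505 -0.075 0.012 -2.5
```

```text
t 2.25 pos [ 0.5022 -0.0727  0.0749] F [ 0.07 -0.45 -0.39] gap 0.0396
d [-0.0023  0.0035  0.0628] rot [-0.53 -0.09  0.15]
```

View pics/c_top.png

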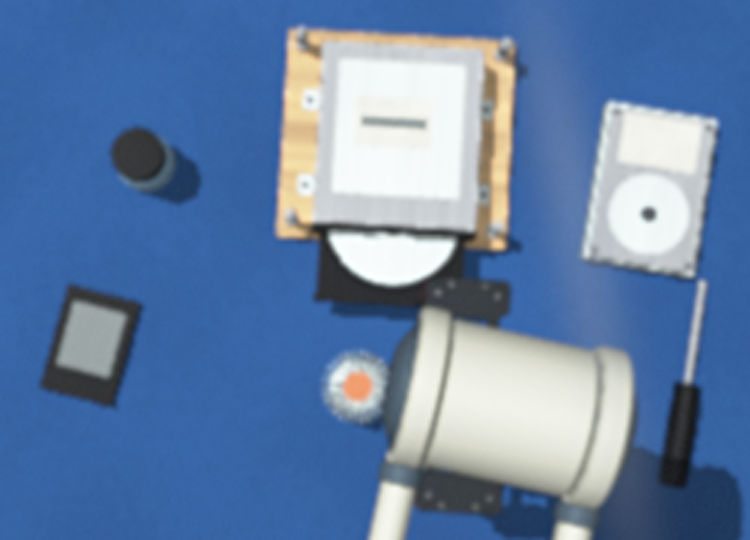

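View pics/c_wrist.png

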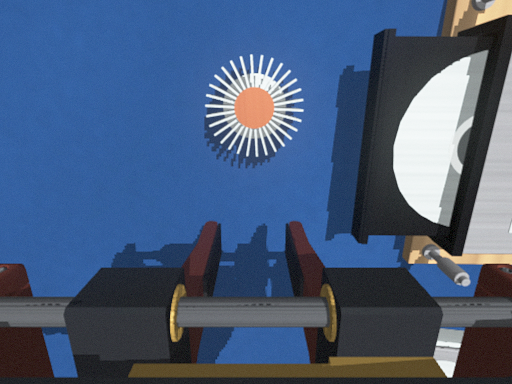

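The wrist view shows the heatsink at (254,107), centred between the fingertips. Going down, then pushing it left.

Request:
{"name": "apply_moves", "arguments": {"moves": [{"dx": 0,"dy": 0.001,"dz": 0.01,"rx": 0,"ry": 0,"rz": 0},{"dx": 0,"dy": 0.002,"dz": 0.02,"rx": 0,"ry": 0,"rz": 0},{"dx": 0,"dy": 0.002,"dz": 0.035,"rx": 0,"ry": 0,"rz": 0},{"dx": 0,"dy": 0.002,"dz": 0.048,"rx": 0,"ry": 0,"rz": 0},{"dx": 0,"dy": 0.002,"dz": 0.058,"rx": 0,"ry": 0,"rz": 0},{"dx": 0.005,"dy": 0.002,"dz": 0.063,"rx": 0,"ry": 0,"rz": 0},{"dx": 0.012,"dy": 0.002,"dz": 0.063,"rx": 0,"ry": 0,"rz": 0},{"dx": 0.02,"dy": 0.002,"dz": 0.063,"rx": 0,"ry": 0,"rz": 0}]}}

```text
time_s: 2.92
position: [0.5081, -0.0525, 0.0173]
ee_rot: [-2.266, -2.175, -0.0]
force: [-0.4, -0.9, 0.7]
finger_gap: 0.0393
```

```bash
python3 to.py 0.505 0.071 0.014 -2.5
```

```text
t 2.92 pos [ 0.5081 -0.0525  0.0173] F [-0.38 -0.85  0.73] gap 0.0393
d [ 0.1233 -0.0082  0.0033] rot [ 0.   -0.01  0.15]
```

Request:
{"name": "apply_moves", "arguments": {"moves": [{"dx": 0.006,"dy": -0.003,"dz": 0.002,"rx": 0,"ry": 0,"rz": 0},{"dx": 0.013,"dy": -0.003,"dz": 0.003,"rx": 0,"ry": 0,"rz": 0},{"dx": 0.02,"dy": -0.003,"dz": 0.003,"rx": 0,"ry": 0,"rz": 0},{"dx": 0.027,"dy": -0.003,"dz": 0.003,"rx": 0,"ry": 0,"rz": 0},{"dx": 0.034,"dy": -0.003,"dz": 0.003,"rx": 0,"ry": 0,"rz": 0},{"dx": 0.041,"dy": -0.003,"dz": 0.003,"rx": 0,"ry": 0,"rz": 0},{"dx": 0.048,"dy": -0.003,"dz": 0.003,"rx": 0,"ry": 0,"rz": 0},{"dx": 0.055,"dy": -0.003,"dz": 0.003,"rx": 0,"ry": 0,"rz": 0}]}}

```text
time_s: 3.58
position: [0.5074, 0.0025, 0.0144]
ee_rot: [2.266, 2.176, 0.0]
force: [0.7, -1.1, 0.7]
finger_gap: 0.0395
```

```bash
python3 - <<'E'
from bench import manip
import cv2
cv2.imwrite("pics/d_wrist.png",manip.camera("wrist")["img"][:,:,::-1])
E
python3 to.py 0.508 0.071 0.014 -2.5
```

```text
t 3.63 pos [0.5074 0.0037 0.0143] F [-0.33  0.83  0.36] gap 0.0393
d [ 0.0673 -0.0021  0.0003] rot [ 0.02 -0.05  0.21]
```

View pics/d_wrist.png

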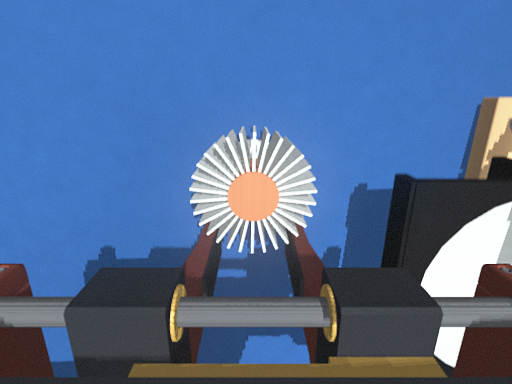

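The heatsink sits at (253,196), upright and cradled between the fingertips. I'll keep pushing.

Request:
{"name": "apply_moves", "arguments": {"moves": [{"dx": 0.007,"dy": 0,"dz": 0,"rx": 0,"ry": 0,"rz": 0},{"dx": 0.015,"dy": 0,"dz": 0,"rx": 0,"ry": 0,"rz": 0},{"dx": 0.024,"dy": 0,"dz": 0,"rx": 0,"ry": 0,"rz": 0},{"dx": 0.034,"dy": 0,"dz": 0,"rx": 0,"ry": 0,"rz": 0},{"dx": 0.044,"dy": 0,"dz": 0,"rx": 0,"ry": 0,"rz": 0},{"dx": 0.053,"dy": 0,"dz": 0,"rx": 0,"ry": 0,"rz": 0},{"dx": 0.061,"dy": 0,"dz": 0,"rx": 0,"ry": 0,"rz": 0},{"dx": 0.068,"dy": 0,"dz": 0,"rx": 0,"ry": 0,"rz": 0}]}}

```text
time_s: 4.3
position: [0.51, 0.0709, 0.0141]
ee_rot: [-2.265, -2.177, 0.0]
force: [0.6, -1.0, 1.0]
finger_gap: 0.0396
```

Request:
{"name": "apply_moves", "arguments": {"moves": [{"dx": 0.002,"dy": 0,"dz": 0,"rx": 0,"ry": 0,"rz": 0},{"dx": 0.002,"dy": 0,"dz": 0,"rx": 0,"ry": 0,"rz": 0},{"dx": -0.005,"dy": 0,"dz": 0,"rx": 0,"ry": 0,"rz": 0},{"dx": -0.02,"dy": 0,"dz": 0,"rx": 0,"ry": 0,"rz": 0},{"dx": -0.04,"dy": 0,"dz": 0,"rx": 0,"ry": 0,"rz": 0},{"dx": -0.04,"dy": 0,"dz": -0.03,"rx": 0,"ry": 0,"rz": 0},{"dx": -0.04,"dy": 0,"dz": -0.06,"rx": 0,"ry": 0,"rz": 0},{"dx": -0.04,"dy": 0,"dz": -0.1,"rx": 0,"ry": 0,"rz": 0}]}}

```text
time_s: 4.97
position: [0.5066, 0.0287, 0.1124]
ee_rot: [-2.265, -2.171, 0.006]
force: [0.1, 0.1, -0.0]
finger_gap: 0.0395
```

```bash
python3 - <<'E'
from bench import manip
import cv2
from h import *
for n in("top","scene","wrist"):
    c=manip.camera(n)
    cv2.imwrite(f"pics/e_{n}.png",c["img"][:,:,::-1])
    im=cv2.cvtColor(c["img"],cv2.COLOR_RGB2HSV)
    m=cv2.inRange(im,(3,90,150),(14,220,255)); 
    k,l,s,ce=cv2.connectedComponentsWithStats(m)
    for i in range(1,k):
        if s[i,4]>8:
            p=ray(c,*ce[i],.038); r=p-[.645,-.028,0]
            print(n,ce[i],s[i,4],p.round(4),"drive y",round(r[0]*.044+r[1],4))
E
python3 to.py 0.605 -0.08 0.11 -2.5
```

```text
scene [291.5 158.5] 40 [0.5107 0.1086 0.038 ] drive y 0.1307
wrist [247.13563502 101.92478422] 811 [0.5092 0.1079 0.038 ] drive y 0.1299
t 5.12 pos [0.5104 0.0291 0.1183] F [-0.67 -0.42 -0.39] gap 0.0395
d [-0.105  0.099  0.009] rot [ 0.43 -0.01  0.12]
```

View pics/e_wrist.png

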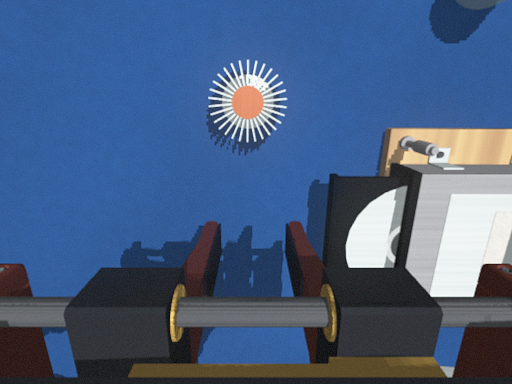

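View pics/e_scene.png

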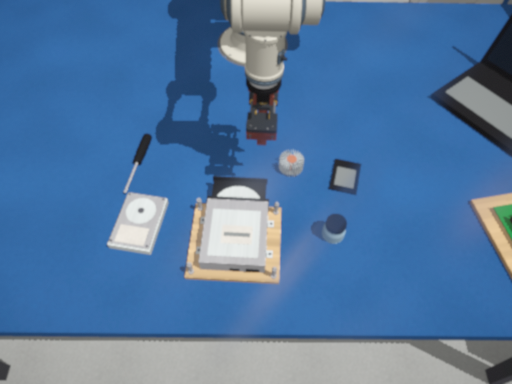

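Heatsink copper at wrist pixel (247,102): it stands upright at drive y ≈ +0.130, clear. Next: fingers shut, over to the lip's right-hand end.

Request:
{"name": "apply_moves", "arguments": {"fingers": 1, "moves": [{"dx": -0.012,"dy": 0.01,"dz": 0,"rx": 0,"ry": 0,"rz": 0},{"dx": -0.03,"dy": 0.026,"dz": 0,"rx": 0,"ry": 0,"rz": 0},{"dx": -0.05,"dy": 0.045,"dz": 0,"rx": 0,"ry": 0,"rz": 0},{"dx": -0.07,"dy": 0.063,"dz": 0,"rx": 0,"ry": 0,"rz": 0},{"dx": -0.088,"dy": 0.08,"dz": 0,"rx": 0,"ry": 0,"rz": 0},{"dx": -0.1,"dy": 0.091,"dz": 0,"rx": 0,"ry": 0,"rz": 0},{"dx": -0.108,"dy": 0.097,"dz": 0,"rx": 0,"ry": 0,"rz": 0},{"dx": -0.108,"dy": 0.097,"dz": 0,"rx": 0,"ry": 0,"rz": 0}]}}

```text
time_s: 5.78
position: [0.6007, -0.0842, 0.1114]
ee_rot: [-2.267, -2.171, 0.004]
force: [1.2, 0.3, -0.2]
finger_gap: -0.0
```

```bash
python3 - <<'E'
from bench import manip
import cv2,pickle
c=manip.camera("wrist");pickle.dump(c,open("f.pkl","wb"))
cv2.imwrite("pics/f_wrist.png",c["img"][:,:,::-1])
E
python3 to.py 0.603 -0.083 0.042 -2.5
```

```text
t 5.83 pos [ 0.6003 -0.083   0.112 ] F [-0.14  0.69 -0.55] gap 0.0002
d [0.     0.0029 0.07  ] rot [-0.19 -0.03  0.09]
```

View pics/f_wrist.png

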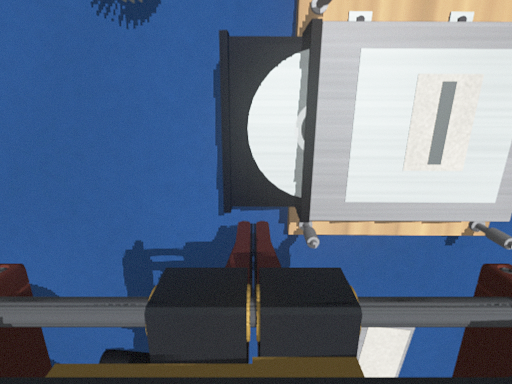

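Run:
```python
import pickle,cv2
from h import *
c=pickle.load(open("f.pkl","rb"))
cv2.imwrite("pics/g.png",cv2.resize(c["img"][150:280,190:340,::-1],None,fx=4,fy=4,interpolation=cv2.INTER_CUBIC))
for nm,u,v,z in [("lipFR",224,213,.049),("lipBR",231,212,.049),("lipFL",221,31,.049),("lipBL",229,32,.049),("discedge",247,128,.0375),("frontR",303,219,.054),("frontL",313,22,.054)]: print(nm,ray(c,u,v,z).round(4))
print(proj(c,[.6003,-.083,.112]))
for e in(-.0135,.0135): print(proj(c,[.6003+e,-.073,.112]))
```

```text
lipFR [ 0.574  -0.0931  0.049 ]
lipBR [ 0.5799 -0.0925  0.049 ]
lipFL [0.5818 0.043  0.049 ]
lipBL [0.5873 0.0421 0.049 ]
discedge [ 0.5963 -0.0252  0.0375]
frontR [ 0.6391 -0.0991  0.054 ]
frontL [0.6447 0.0447 0.054 ]
(np.float64(255.17026394800087), np.float64(234.43195068678145))
(np.float64(232.3138275804301), np.float64(220.31733164905452))
(np.float64(276.7465422091393), np.float64(218.63784502641235))
```

View pics/g.png

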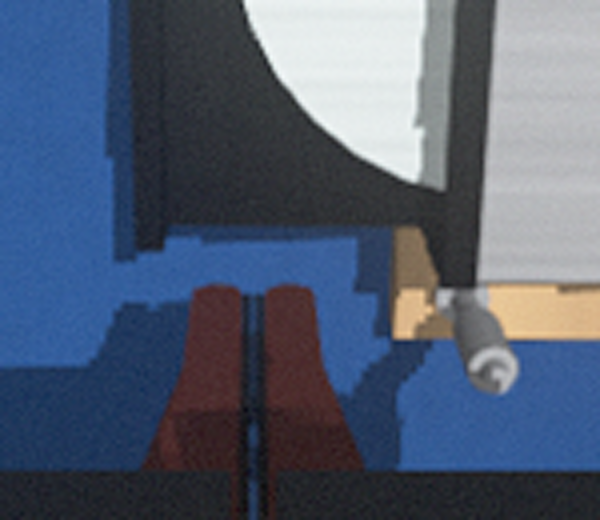

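Request:
{"name": "apply_moves", "arguments": {"moves": [{"dx": 0.002,"dy": 0,"dz": 0.01,"rx": 0,"ry": 0,"rz": 0},{"dx": 0.003,"dy": 0,"dz": 0.024,"rx": 0,"ry": 0,"rz": 0},{"dx": 0.003,"dy": 0,"dz": 0.038,"rx": 0,"ry": 0,"rz": 0},{"dx": 0.003,"dy": 0,"dz": 0.05,"rx": 0,"ry": 0,"rz": 0},{"dx": 0.003,"dy": 0,"dz": 0.059,"rx": 0,"ry": 0,"rz": 0},{"dx": 0.003,"dy": 0,"dz": 0.065,"rx": 0,"ry": 0,"rz": 0},{"dx": 0.003,"dy": 0,"dz": 0.067,"rx": 0,"ry": 0,"rz": 0},{"dx": 0.003,"dy": 0,"dz": 0.067,"rx": 0,"ry": 0,"rz": 0}]}}

```text
time_s: 6.5
position: [0.6007, -0.0788, 0.0464]
ee_rot: [-2.265, -2.176, 0.001]
force: [-0.1, 0.3, 0.3]
finger_gap: 0.0006
```

```bash
python3 - <<'E'
from bench import manip
import cv2,pickle
c=manip.camera("wrist")
cv2.imwrite("pics/h.png",cv2.resize(c["img"][120:290,160:340,::-1],None,fx=3.5,fy=3.5,interpolation=cv2.INTER_CUBIC))
E
python3 to.py 0.599 -0.08 0.0425 -2.5
```

```text
t 6.55 pos [ 0.6011 -0.0789  0.0473] F [-0.11  0.48  0.8 ] gap 0.0005
d [-0.0011 -0.0021  0.0048] rot [0.01 0.   0.18]
```

View pics/h.png

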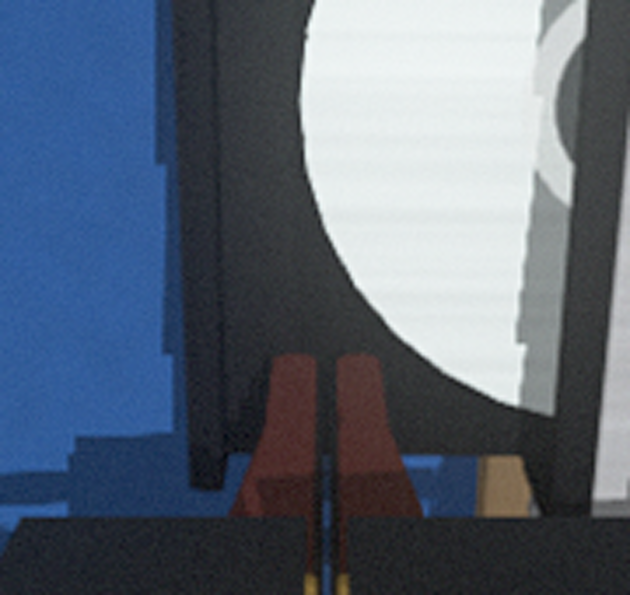

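Request:
{"name": "apply_moves", "arguments": {"moves": [{"dx": -0.001,"dy": -0.003,"dz": 0.001,"rx": 0,"ry": 0,"rz": 0},{"dx": -0.002,"dy": -0.004,"dz": 0.003,"rx": 0,"ry": 0,"rz": 0},{"dx": -0.002,"dy": -0.004,"dz": 0.005,"rx": 0,"ry": 0,"rz": 0},{"dx": -0.002,"dy": -0.004,"dz": 0.005,"rx": 0,"ry": 0,"rz": 0},{"dx": -0.002,"dy": -0.006,"dz": 0.005,"rx": 0,"ry": 0,"rz": 0},{"dx": -0.002,"dy": -0.008,"dz": 0.005,"rx": 0,"ry": 0,"rz": 0},{"dx": -0.002,"dy": -0.011,"dz": 0.005,"rx": 0,"ry": 0,"rz": 0},{"dx": -0.002,"dy": -0.014,"dz": 0.005,"rx": 0,"ry": 0,"rz": 0}]}}

```text
time_s: 7.22
position: [0.5871, -0.0804, 0.0423]
ee_rot: [2.265, 2.175, 0.001]
force: [2.5, 0.1, -0.7]
finger_gap: 0.0007
```

```bash
python3 - <<'E'
from bench import manip
import cv2,pickle
c=manip.camera("wrist")
cv2.imwrite("pics/i.png",cv2.resize(c["img"][120:290,160:340,::-1],None,fx=3.5,fy=3.5,interpolation=cv2.INTER_CUBIC))
E
python3 to.py 0.50 -0.08 0.042 -2.5
```

```text
t 7.27 pos [ 0.5867 -0.0803  0.0423] F [ 1.26  0.34 -0.29] gap 0.0006
d [-0.0032 -0.0866  0.0002] rot [ 0.03 -0.    0.18]
```

View pics/i.png

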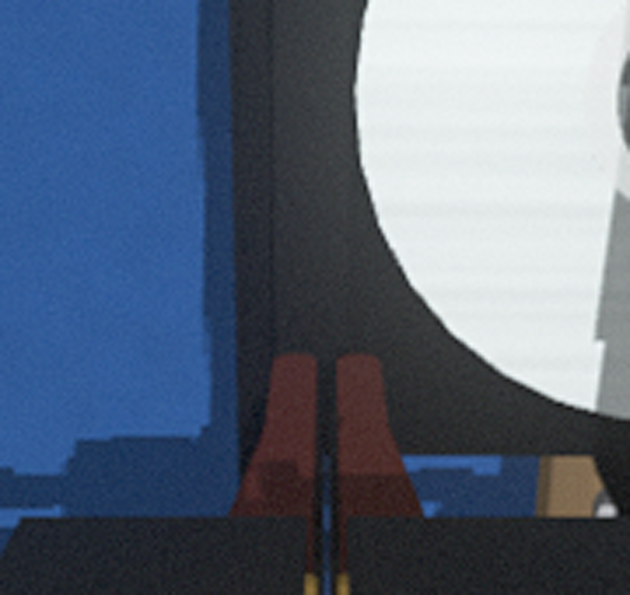

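Fingertips are in contact with the back of the lip (about 2 N) and clear of the disc. Drawing the tray out.

Request:
{"name": "apply_moves", "arguments": {"moves": [{"dx": 0,"dy": -0.007,"dz": 0,"rx": 0,"ry": 0,"rz": 0},{"dx": 0,"dy": -0.015,"dz": 0,"rx": 0,"ry": 0,"rz": 0},{"dx": 0,"dy": -0.024,"dz": 0,"rx": 0,"ry": 0,"rz": 0},{"dx": 0,"dy": -0.033,"dz": 0,"rx": 0,"ry": 0,"rz": 0},{"dx": 0,"dy": -0.042,"dz": 0,"rx": 0,"ry": 0,"rz": 0},{"dx": 0,"dy": -0.051,"dz": 0,"rx": 0,"ry": 0,"rz": 0},{"dx": 0,"dy": -0.058,"dz": 0,"rx": 0,"ry": 0,"rz": 0},{"dx": 0,"dy": -0.064,"dz": 0,"rx": 0,"ry": 0,"rz": 0}]}}

```text
time_s: 7.93
position: [0.5221, -0.0776, 0.0423]
ee_rot: [2.266, 2.176, 0.0]
force: [2.1, 1.5, -0.5]
finger_gap: 0.0008
```

Request:
{"name": "apply_moves", "arguments": {"moves": [{"dx": 0,"dy": -0.003,"dz": 0,"rx": 0,"ry": 0,"rz": 0},{"dx": 0,"dy": -0.005,"dz": 0,"rx": 0,"ry": 0,"rz": 0},{"dx": 0,"dy": -0.007,"dz": 0,"rx": 0,"ry": 0,"rz": 0},{"dx": 0,"dy": -0.008,"dz": 0,"rx": 0,"ry": 0,"rz": 0},{"dx": 0,"dy": -0.009,"dz": 0,"rx": 0,"ry": 0,"rz": 0},{"dx": 0,"dy": -0.01,"dz": 0,"rx": 0,"ry": 0,"rz": 0},{"dx": 0,"dy": -0.011,"dz": 0,"rx": 0,"ry": 0,"rz": 0},{"dx": 0,"dy": -0.012,"dz": 0,"rx": 0,"ry": 0,"rz": 0}]}}

```text
time_s: 8.6
position: [0.5111, -0.0773, 0.0422]
ee_rot: [2.266, 2.176, 0.0]
force: [2.4, 0.4, 1.1]
finger_gap: 0.0008
```

```bash
python3 - <<'E'
from bench import manip
import cv2,pickle
c=manip.camera("wrist")
cv2.imwrite("pics/j.png",c["img"][:,:,::-1])
E
python3 to.py 0.50 -0.08 0.042 -2.5
```

```text
t 8.65 pos [ 0.5109 -0.0773  0.0422] F [2.45 0.26 0.65] gap 0.0004
d [-0.0031 -0.0108  0.0002] rot [-0.    0.01  0.18]
```

View pics/j.png

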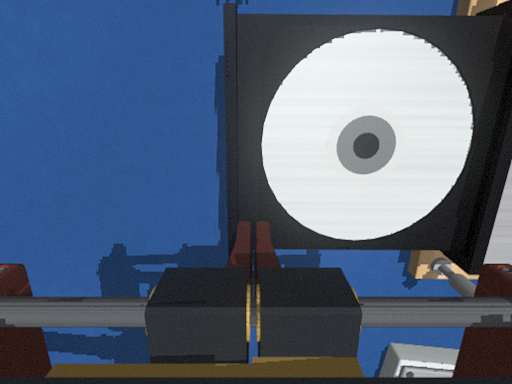

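The disc is now fully exposed, but the force is still only the 2 N drag, so the stop isn't reached. Continuing slowly.

Request:
{"name": "apply_moves", "arguments": {"moves": [{"dx": 0,"dy": -0.001,"dz": 0,"rx": 0,"ry": 0,"rz": 0},{"dx": 0,"dy": -0.0015,"dz": 0,"rx": 0,"ry": 0,"rz": 0},{"dx": 0,"dy": -0.002,"dz": 0,"rx": 0,"ry": 0,"rz": 0},{"dx": 0,"dy": -0.0025,"dz": 0,"rx": 0,"ry": 0,"rz": 0},{"dx": 0,"dy": -0.003,"dz": 0,"rx": 0,"ry": 0,"rz": 0},{"dx": 0,"dy": -0.0035,"dz": 0,"rx": 0,"ry": 0,"rz": 0},{"dx": 0,"dy": -0.004,"dz": 0,"rx": 0,"ry": 0,"rz": 0},{"dx": 0,"dy": -0.004,"dz": 0,"rx": 0,"ry": 0,"rz": 0}]}}

```text
time_s: 9.32
position: [0.5069, -0.0772, 0.0422]
ee_rot: [2.266, 2.176, -0.0]
force: [2.1, 1.1, 0.4]
finger_gap: 0.0003
```

Request:
{"name": "apply_moves", "arguments": {"moves": [{"dx": 0,"dy": -0.001,"dz": 0,"rx": 0,"ry": 0,"rz": 0},{"dx": 0,"dy": -0.0015,"dz": 0,"rx": 0,"ry": 0,"rz": 0},{"dx": 0,"dy": -0.002,"dz": 0,"rx": 0,"ry": 0,"rz": 0},{"dx": 0,"dy": -0.0025,"dz": 0,"rx": 0,"ry": 0,"rz": 0},{"dx": 0,"dy": -0.003,"dz": 0,"rx": 0,"ry": 0,"rz": 0},{"dx": 0,"dy": -0.0035,"dz": 0,"rx": 0,"ry": 0,"rz": 0},{"dx": 0,"dy": -0.004,"dz": 0,"rx": 0,"ry": 0,"rz": 0},{"dx": 0,"dy": -0.004,"dz": 0,"rx": 0,"ry": 0,"rz": 0}]}}

```text
time_s: 9.98
position: [0.5045, -0.077, 0.0423]
ee_rot: [2.264, 2.174, 0.004]
force: [8.6, -0.1, -3.3]
finger_gap: 0.0006
```

The force rose to 8.6 N and the tip stopped short of its target, so the tray is at its stop. Easing off the lip and lifting straight up.

Request:
{"name": "apply_moves", "arguments": {"moves": [{"dx": 0,"dy": 0.002,"dz": 0,"rx": 0,"ry": 0,"rz": 0},{"dx": 0,"dy": 0.004,"dz": 0,"rx": 0,"ry": 0,"rz": 0},{"dx": 0,"dy": 0.006,"dz": -0.002,"rx": 0,"ry": 0,"rz": 0},{"dx": 0,"dy": 0.006,"dz": -0.01,"rx": 0,"ry": 0,"rz": 0},{"dx": 0,"dy": 0.006,"dz": -0.025,"rx": 0,"ry": 0,"rz": 0},{"dx": 0,"dy": 0.006,"dz": -0.05,"rx": 0,"ry": 0,"rz": 0},{"dx": 0,"dy": 0.006,"dz": -0.08,"rx": 0,"ry": 0,"rz": 0},{"dx": 0,"dy": 0.006,"dz": -0.11,"rx": 0,"ry": 0,"rz": 0}]}}

```text
time_s: 10.65
position: [0.5083, -0.0772, 0.1534]
ee_rot: [-2.265, -2.175, 0.002]
force: [0.6, -0.3, -0.3]
finger_gap: 0.0007
```

Request:
{"name": "apply_moves", "arguments": {"moves": [{"dx": 0,"dy": -0.02,"dz": -0.02,"rx": 0,"ry": 0,"rz": 0},{"dx": 0,"dy": -0.045,"dz": -0.03,"rx": 0,"ry": 0,"rz": 0},{"dx": 0,"dy": -0.07,"dz": -0.04,"rx": 0,"ry": 0,"rz": 0},{"dx": 0,"dy": -0.09,"dz": -0.05,"rx": 0,"ry": 0,"rz": 0},{"dx": 0,"dy": -0.105,"dz": -0.06,"rx": 0,"ry": 0,"rz": 0},{"dx": 0,"dy": -0.11,"dz": -0.06,"rx": 0,"ry": 0,"rz": 0},{"dx": 0,"dy": -0.11,"dz": -0.06,"rx": 0,"ry": 0,"rz": 0},{"dx": 0,"dy": -0.11,"dz": -0.06,"rx": 0,"ry": 0,"rz": 0}]}}

```text
time_s: 11.32
position: [0.3993, -0.0728, 0.2119]
ee_rot: [2.266, 2.176, 0.0]
force: [0.1, -0.2, -0.1]
finger_gap: 0.0003
```

Run:
```python
from bench import manip
import cv2
from h import *
c=manip.camera("scene")
i=c["img"][:,:,::-1]
cv2.imwrite("pics/k_scene.png",cv2.resize(i[120:290,100:370],None,fx=2.9,fy=2.9,interpolation=cv2.INTER_CUBIC))
i=manip.camera("top")["img"][:,:,::-1]
cv2.imwrite("pics/k_top.png",i)
im=cv2.cvtColor(c["img"],cv2.COLOR_RGB2HSV)
m=cv2.inRange(im,(3,90,150),(14,220,255))
k,l,s,ce=cv2.connectedComponentsWithStats(m)
for i in range(1,k):
    if s[i,4]>8: print(ce[i],ray(c,*ce[i],.038).round(4))
print(manip.sense()["position"],manip.sense()["force"])
```

```text
[291.41025641 158.46153846] [0.5106 0.1084 0.038 ]
[ 0.39934844 -0.07268961  0.2111378 ] [ 0.45788807  0.21325094 -0.18400287]
```

View pics/k_scene.png

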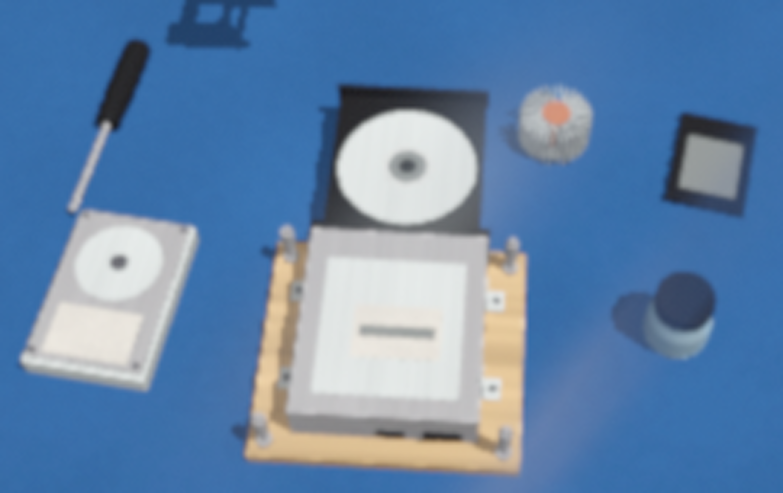

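View pics/k_top.png

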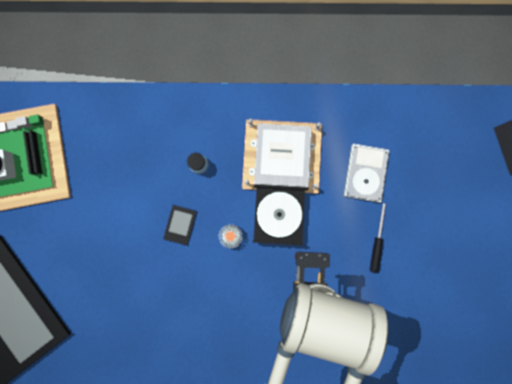

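Run:
```python
import pickle
from h import *
c=pickle.load(open("a.pkl","rb"))["scene"]
a,b=[ray(c,(x+.5)/2.9-.5+100,(y+.5)/2.9-.5+120,.049) for x,y in((340,87),(489,93))]
p=(a+b)/2; r=p-[.645,-.028,0]; print(p.round(4),"joint ~",-(r[0]*.999-r[1]*.044))
from bench import manip
print(manip.close_job())
```

```text
[ 0.4959 -0.0187  0.049 ] joint ~ 0.14940772816141054
the job is handed in; nothing more can be done
None
```

The job is done and handed in at about 11 s of the 51 s allowed. The hand-in reports no verdict.

- **Heatsink:** I pushed it left along the desk with two part-open fingertips. It now stands upright about 130 mm from the drive's centre line, where more than 101 mm was needed. Scene and wrist views agreed within 1 mm, and it was in the same place after the tray was drawn.
- **Tray:** I hooked the shut fingertips behind the right end of the lip and drew the tray out at about 2 N, until the force rose to 8.6 N at the stop. The scene view puts it about 149 mm out, where 142 mm was needed.
- **Everything else:** the disc was fully exposed, and no picture showed the fingers on it. The hard drive, jar, screwdriver and solid-state drive looked unmoved by eye; I did not measure them again. The arm is up, away from everything, with no contact force.

The cameras and fingertip readings disagreed by 2–4 mm on where the lip was, so I used the force reading to tell when the tray had reached its stop. My first move call was refused as invalid input because the rows did not list all six values; the arm did not move.

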